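Hold the cap bin open, then ease its lid shut

ROBOT

A 6-joint arm with a two-finger parallel gripper is mounted at the origin on the work surface. World frame = base frame: x ahead of the robot, y to its left, z up, the work surface at z = 0. Lengths are in m, angles in rad, forces in N, time in s.
With the tool pointing down it reaches from about 0.35 to 1 m from the base axis. Payload 7.1 kg.
Tool frame: the origin (TCP) lies midway between the tips of the shut fingers; the grasp point (between the pads) lies 19 mm behind it (env.grip_point_offset is the distance from the TCP to the grasp point, in m); z points along the fingers, y is the direction in which the jaws open and shut (so a half turn about z gives the same grasp; the last joint's range is limited). The gripper opens to 85 mm and grips with 20 to 120 N. Pads are 22 mm wide; open, the fingers measure 114 mm over their backs; the gripper's body (76 mm by 85 mm) begins 54 mm behind the grasp point. The pads swing forward as they close: fully open they stand 13 mm farther back than shut.
Start: joints at [-1.273, 0.423, 1.63, -0, 1.089, -0.019], TCP at [0.195, -0.594, 0.192] pointing down, gripper open.
Joint ranges: [-3, 3], [-0.9, 2.11], [0.09, 2.58], [-1.31, 4.45], [0.11, 2.69], [-2.54, 2.54]. Speed limits (rad/s): [2.39, 2.39, 3.01, 3.14, 3.14, 3.14].

INTERFACE

Orientations are given as a 3x3 rotation matrix whose columns are the frame's x, y, z axes.
In Python, from rig import env gives the robot as it stands.
- The arm moves only by the tool move_arm, never from a script. Its argument "commands" is a list of rows, each a list of 7 numbers: the gripper command: -1 is fully open, 1 is shut, values between are in proportion, then the shift along the world's x, y, z in cm, then the turn, a rotation vector about the world's x, y, z in rad. In form: [[jaw, dx, dy, dz, wx, wy, wz], ...]. A call has 1 to 5 rows; each row is the pose to reach, as a shift and turn from the pose commanded when the call began; what a row does not reach only later rows make up. A row lasts 1/8 s, in which the tool goes at most 62.5 mm and 10.7 degrees, less where a joint would pass 70% of its speed; a pose out of reach is approached as far as the arm can. A call with a gripper value outside its range is refused whole. The fingers move at their own pace and stop on an object; the grip force is fixed at half the most. Time passes only in rows, so rows that repeat a pose let the fingers close. It gives the time, the measured TCP pose, the force and the opening at its end, in the units of the state.
- env.observe(): the state, without advancing time (a new reading comes with each control period).
- env.camera(name): name is "side" or "top"; returns a dict with "image" (384x512x3 uint8, red, green, blue), "fovy" (degrees; the focal length in pixels is half the picture's height over the tangent of half this angle, whatever the lens; pixels are square), "cx", "cy" (the principal point, pixels), "R" (3x3) and "t" (3): a world point X has camera coordinates R X + t. Camera axes: x right, y down, z forward; pixel columns grow to the right and rows downward; lengths in m; the calibration is good to about 2 mm. A picture is of the moment at which its call begins. There is no depth.
- env.finish_job(): hands the job in, once; it reports no verdict.
Trained networks look in a picture, given as the dict that the camera call returned (one of the last four; its "shot" number tells which), for a name from the list of things; names that differ only in an ending like _2 or _b are one class to them, and where a whole thing is asked for, a point or a joint stands for the part that bears it (a point fixed in the world has none). Each returns a list of dicts, best first, with "confidence" (0 to 1); they miss things now and then, are a little off and sometimes report something else, mostly with a low value. They report only what shows in the picture. A call takes as long as a camera call.
- env.masks_of(picture, name): "region" (384x512 bool, what is visible of it) and "at" ([row, column] in pixels, amid what is visible of it).
The state is a dict: "time": time; "joint_pos": joint angles; "qd": joint speeds; "tau": joint torques, N m; "tcp_pos": TCP position; "ee_rot": TCP orientation; "contact_force": force on the tool from outside, world axes, zero at the start; "ft_torque": the same for the moment, N m; "grip_width": finger opening in m.
Only numpy, scipy, OpenCV 4.12 (cv2) and the standard library are available. Lean on these libraries where they do the work, as an engineer would, in place of code of your own. Each camera call takes 0.05 s, during which the arm holds its last target.

TASK

A worker needs a green cap: with the fingertips, press down the green pad of the lever on the bin of green caps until its clear lid stands fully open, and keep it open for about three seconds. Then let the pad rise slowly under your fingertips so that the lid comes down gently and closes without slamming, and move clear. Work only through the lever: do not touch the lid, leave the blue bin shut, and do not move or pick up the jars or the loose cap.

Things in the scene. Friction and masses are not known exactly. Their poses are not given: they have to be found in the camera images.
- green_bin: fixed cream bin of green jar caps, 160 long x 150 wide x 130 mm high. Origin: centre of its underside, on the work surface; z up; x from the lever at its front to the lid hinge at its back; it may stand yawed. A steel lever bar runs along its +y side and round the front to the green pad; a push rod links it to the lid
- green_pad_top (a point): centre of the upper face of the green press pad, the lever's front end, 50 (bin x) x 70 (bin y) x 10 mm. When up it is 153 mm from the bin's origin along the bin's -x (73 mm ahead of the front wall), 111 mm above the surface. It swings about a level pivot 155 mm behind it and drops 52 mm to its stop, hardly moving level; it tilts 0.17 rad up, then 0.17 rad down. Press straight down from above
- green_lever (a joint): turn of the green bin's lever: 0 = pad up (lid shut), 0.34 rad = pad down at its stop (lid fully open). No catch: it takes some 3 to 6 N at the pad, and the lid's weight brings it back up as soon as it is let go
- green_lid: the green bin's lid, clear with a green border, 166 (hinge to front edge) x 154 x 7 mm. Origin: middle of the level hinge line at the bin's back edge, 132 mm above the surface. Shut, its z is upright; it turns about its y, always 3 times the lever's turn, to 1.02 rad fully open (front edge then 275 mm high). Let go, it slams; fingertips rising at 20 to 30 mm/s on the pad let it down gently
- blue_bin: fixed cream bin of blue jar caps, 160 long x 150 wide x 130 mm high. Origin: centre of its underside, on the work surface; z up; x from the lever at its front to the lid hinge at its back; it may stand yawed. A steel lever bar runs along its +y side and round the front to the blue pad; a push rod links it to the lid. To be left alone
- blue_lid: the blue bin's lid, clear with a blue border, otherwise like the green one; must stay shut and is not needed
- jar_left: loose closed spawn jar on the robot's left, brown contents, white cap, 68 mm diameter, 124 mm high; origin at the centre of its underside, z up. Bystander
- jar_right: loose closed spawn jar on the robot's right, the same. Bystander
- loose_cap: loose white jar cap lying on the work surface, 52 mm diameter, 18 mm high; origin at the centre of its underside. Bystander

How it is judged:
By the outcome, as a careful person would: the job done as asked, in the order asked, and still so for the second after the job is handed in, with the robot touching nothing.
It also fails if it takes over 42 s, if anything falls off the work surface, if the arm or the gripper's body presses on something with over 40 N, if the wrist force passes 120 N, or if a joint passes its speed limit or range.

## Working session

There is one attempt and no reset: what is moved stays moved. The work goes in short steps, Python scripts to look and compute and a tool call to move; the robot and the scene stay as the last step left them, time stands still between calls to the robot, and variables do not carry over. Pictures are saved under pics/ and viewed, and the job is handed in when it is done.

Besides the shell and the picture viewer there is one more tool, called after "Emit:" as name(argument=value, ...), one argument or row to a line, values as JSON. move_arm: Moves the arm, as the interface text tells. Its arguments: {"type":"object","properties":{"commands":{"type":"array","items":{"type":"array","items":{"type":"number"}}}},"required":["commands"]}

```bash
mkdir -p pics
cat > h.py <<'E'
import numpy as np, cv2
from rig import env
def shot(cam,name):
    c=env.camera(cam); cv2.imwrite(f'pics/{name}.png',cv2.cvtColor(c['image'],cv2.COLOR_RGB2BGR)); return c
def K(c):
    f=192/np.tan(np.radians(c['fovy'])/2); return f
def proj(c,X):
    p=np.array(c['R'])@np.array(X)+np.array(c['t']); f=K(c); return c['cx']+f*p[0]/p[2], c['cy']+f*p[1]/p[2]
def at_z(c,u,v,z):
    R=np.array(c['R']);t=np.array(c['t']);f=K(c)
    C=-R.T@t; d=R.T@np.array([(u-c['cx'])/f,(v-c['cy'])/f,1]); return C+d*(z-C[2])/d[2]
E
python3 - <<'E'
from h import *
for cam in ['top','side']:
    c=shot(cam,cam+'0')
    print(cam,c['fovy'],-np.array(c['R']).T@c['t'])
    for n in ['green_bin','green_pad_top','blue_bin','green_lid','jar_left','jar_right','loose_cap']:
        for m in env.masks_of(c,n)[:2]: print(n,round(m['confidence'],2),m['at'],m['region'].sum())
o=env.observe();print(o['time'],o['tcp_pos'],o['ee_rot'],o['grip_width'])
E
```

```text
top 48.124610934451496 [0.44380906 0.00759581 1.21079677]
green_bin 0.55 [186.3, 190.5] 5335
green_pad_top 0.85 [234.8, 191.5] 878
blue_bin 0.74 [171.4, 338.3] 5657
blue_bin 0.54 [237.7, 194.4] 787
green_lid 0.89 [177.4, 188.4] 4112
jar_left 0.66 [214.5, 96.6] 805
jar_right 0.69 [218.9, 432.4] 840
loose_cap 0.61 [249.5, 264.0] 274
side 49.77359825810389 [-0.02949088  0.76482252  0.90211155]
green_bin 0.84 [223.2, 226.0] 5372
green_pad_top 0.95 [243.8, 256.9] 865
blue_bin 0.7 [161.9, 295.6] 3441
green_lid 0.89 [214.0, 217.7] 2455
jar_left 0.62 [301.8, 174.3] 1236
jar_right 0.73 [146.0, 364.8] 584
loose_cap 0.62 [232.0, 309.4] 208
0.8 [ 0.19473439 -0.59386686  0.1920317 ] [[ 9.50226959e-01  3.11558544e-01  4.64730735e-06]
 [ 3.11558544e-01 -9.50226959e-01  4.52010661e-06]
 [ 5.82427457e-06 -2.84721884e-06 -1.00000000e+00]] 0.08538619624891612
```

View pics/top0.png

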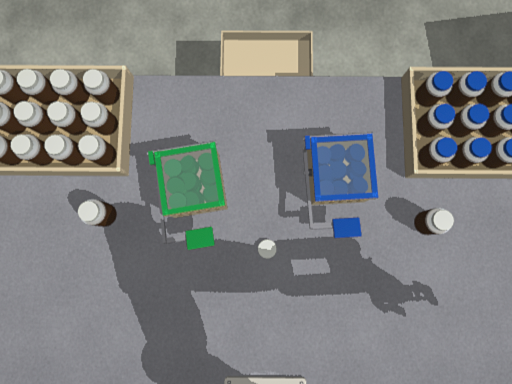

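View pics/side0.png

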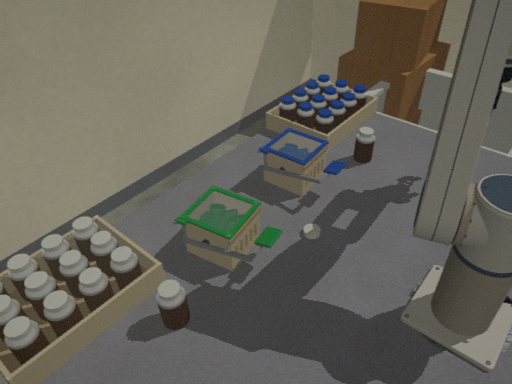

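Run:
```python
from h import *
for cam in ['top','side']:
    c=env.camera(cam)
    m=env.masks_of(c,'green_pad_top')[0]
    r=m['region'].astype(np.uint8)
    ys,xs=np.nonzero(r); print(cam,xs.min(),xs.max(),ys.min(),ys.max())
    print(at_z(c,m['at'][1],m['at'][0],.111))
    # bright pad top: colour
    cn=max(cv2.findContours(r,0,2)[0],key=cv2.contourArea)
    b=cv2.boxPoints(cv2.minAreaRect(cn)); print([at_z(c,*p,.111)[:2].round(3) for p in b])
    l=env.masks_of(c,'green_lid')[0]; r=l['region'].astype(np.uint8)
    cn=max(cv2.findContours(r,0,2)[0],key=cv2.contourArea)
    b=cv2.boxPoints(cv2.minAreaRect(cn)); print('lid',[at_z(c,*p,.135)[:2].round(3) for p in b])
    v=cv2.cvtColor(c['image'],cv2.COLOR_RGB2BGR)
    ctr=m['at']; y,x=int(ctr[0]),int(ctr[1])
    w=v[y-75:y+45,x-80:x+80]
    cv2.imwrite(f'pics/crop_{cam}.png',cv2.resize(w,None,fx=5,fy=5,interpolation=2)[:600])
```

```text
top 157 213 185 249
[0.47733142 0.18851899 0.111     ]
[array([0.486, 0.313]), array([0.567, 0.275]), array([0.488, 0.118]), array([0.408, 0.157])]
lid [array([0.686, 0.301]), array([0.718, 0.134]), array([0.553, 0.101]), array([0.523, 0.266])]
side 184 281 226 261
[0.46988746 0.21041809 0.111     ]
[array([0.635, 0.321]), array([0.471, 0.118]), array([0.391, 0.2  ]), array([0.544, 0.386])]
lid [array([0.682, 0.308]), array([0.799, 0.15 ]), array([0.557, 0.096]), array([0.474, 0.25 ])]
```

The top view shows the green pad at about pixel (200, 238) and the green bin at (190, 180). The loose cap is at (267, 249) and the jars at (95, 212) and (437, 221). The network's pad mask also covers the lever bar, so I'll segment the pad by colour.

Run:
```python
from h import *
for cam,box in [('top',(215,260,175,225)),('side',(222,252,252,290))]:
    c=env.camera(cam); im=c['image'].astype(int)
    g=((im[...,1]>im[...,0]*1.6)&(im[...,1]>im[...,2]*1.4)&(im[...,1]>50)).astype(np.uint8)
    k=np.zeros_like(g); a,b_,d,e=box; k[a:b_,d:e]=g[a:b_,d:e]
    cn=max(cv2.findContours(k,0,2)[0],key=cv2.contourArea)
    ys,xs=np.nonzero(k);print(cam,xs.min(),xs.max(),ys.min(),ys.max(),k.sum())
    (x,y),s,a=cv2.minAreaRect(cn); b=cv2.boxPoints(((x,y),s,a))
    P=np.array([at_z(c,*p,.111)[:2] for p in b]); print(P.round(3), P.mean(0), [np.linalg.norm(P[i]-P[i-1]).round(3) for i in range(4)])
    # lid outline
    k=np.zeros_like(g); 
    if cam=='top':
        k[138:216,145:230]=g[138:216,145:230]
        cn=max(cv2.findContours(k,0,2)[0],key=cv2.contourArea)
        b=cv2.boxPoints(cv2.minAreaRect(cn)); P=np.array([at_z(c,*p,.137)[:2] for p in b]); print('lid',P.round(3),[np.linalg.norm(P[i]-P[i-1]).round(3) for i in range(4)])
        print([np.degrees(np.arctan2(*(P[i]-P[i-1])[::-1])).round(1) for i in range(4)])
    # hypotheses
    v=cv2.cvtColor(c['image'],cv2.COLOR_RGB2BGR)
    cv2.imwrite(f'pics/crop_{cam}.png',cv2.resize(v[130:270,140:300],None,fx=4,fy=4,interpolation=2))
```

```text
top 186 214 227 249 521
[[0.49  0.208]
 [0.502 0.139]
 [0.455 0.129]
 [0.443 0.198]] [0.47228884 0.16849688] [np.float64(0.048), np.float64(0.07), np.float64(0.048), np.float64(0.07)]
lid [[0.691 0.304]
 [0.72  0.133]
 [0.553 0.103]
 [0.525 0.271]] [np.float64(0.169), np.float64(0.174), np.float64(0.169), np.float64(0.171)]
[np.float64(11.3), np.float64(-80.4), np.float64(-170.0), np.float64(99.4)]
side 255 281 227 247 342
[[0.482 0.214]
 [0.5   0.127]
 [0.45  0.135]
 [0.436 0.218]] [0.46719572 0.1734744 ] [np.float64(0.047), np.float64(0.088), np.float64(0.05), np.float64(0.085)]
```

View pics/crop_top.png

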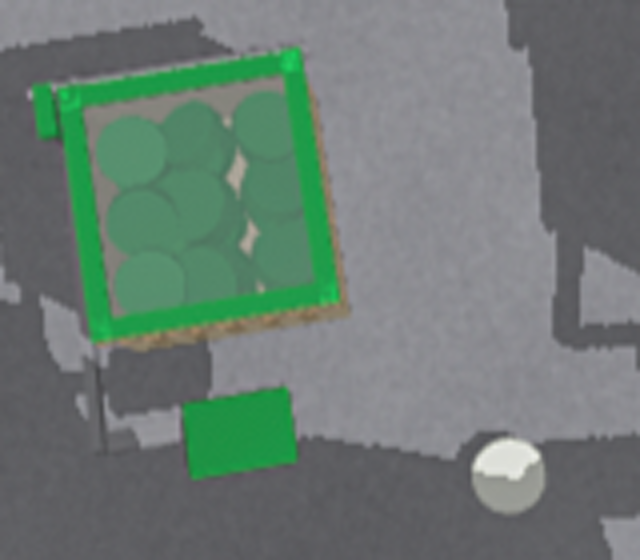

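View pics/crop_side.png

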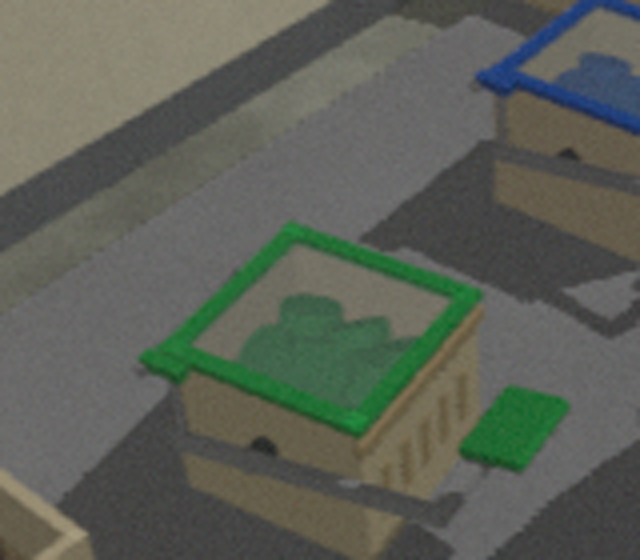

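The pad centre is near (0.472, 0.169), measuring 48 x 70 mm at z = 0.111, and the bin yaw is about 10°. That puts the bin centre near (0.623, 0.196), which agrees with the lid outline. I'll now approach with the fingers shut, high and bulging outwards.

Emit:
move_arm(
  commands=[
    [1,2,4,3,0,0,0],
    [1,4,9,6,0,0,0],
    [1,7,14,8,0,0,-0.03],
    [1,10,19,8,0,0,-0.06],
    [1,13,24,8,0,0,-0.08],
  ],
)

```text
time: 1.82
tcp_pos: [0.3255, -0.3525, 0.2727]
ee_rot: [[0.972, 0.233, 0.001], [0.233, -0.972, -0.001], [0.001, 0.001, -1.0]]
contact_force: [0.2, -0.8, 1.1]
grip_width: -0.0001
```

Emit:
move_arm(
  commands=[
    [1,3,5,0,0,0,0],
    [1,6,10,0,0,0,-0.02],
    [1,8,15,0,0,0,-0.04],
    [1,10,20,0,0,0,-0.05],
    [1,12,25,0,0,0,-0.06],
  ],
)

```text
time: 2.45
tcp_pos: [0.4453, -0.1022, 0.2724]
ee_rot: [[0.984, 0.176, 0.001], [0.176, -0.984, -0.0], [0.001, 0.0, -1.0]]
contact_force: [1.3, -0.3, 0.3]
grip_width: 0.0003
```

Emit:
move_arm(
  commands=[
    [1,0.5,5.5,0,0,0,0],
    [1,1,11,0,0,0,0],
    [1,1.5,17,-2,0,0,0],
    [1,2,22.5,-5,0,0,0],
    [1,2.2,27,-9,0,0,0],
  ],
)

```text
time: 3.08
tcp_pos: [0.4678, 0.1686, 0.1822]
ee_rot: [[0.984, 0.177, 0.003], [0.177, -0.984, 0.001], [0.004, -0.001, -1.0]]
contact_force: [1.6, 0.3, -0.2]
grip_width: 0.0006
```

Run:
```python
from h import *
o=env.observe();print(o['time'],o['tcp_pos'],o['contact_force'])
for cam in ['top','side']:
    c=env.camera(cam); v=cv2.cvtColor(c['image'],cv2.COLOR_RGB2BGR)
    for z in (o['tcp_pos'][2],.111):
        u,w=proj(c,[*o['tcp_pos'][:2],z]); cv2.circle(v,(round(u),round(w)),1,(0,0,255),-1)
    cv2.imwrite(f'pics/{cam}1.png',cv2.resize(v[100:290,140:340],None,fx=3,fy=3))
```

```text
3.075 [0.46780228 0.16862091 0.18223436] [ 1.61040028  0.27548022 -0.15272149]
```

View pics/side1.png

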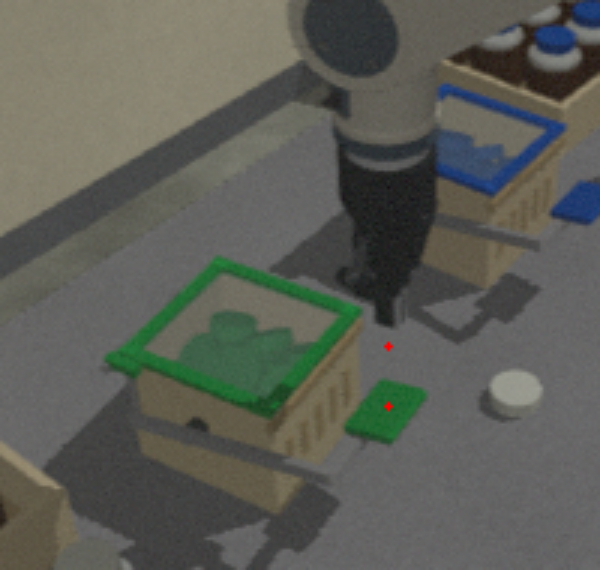

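View pics/top1.png

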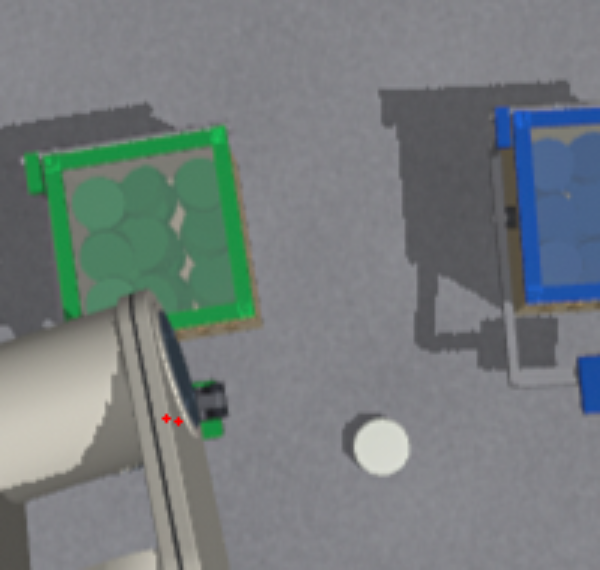

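Run:
```python
from h import *
o=env.observe()
c=env.camera('side'); v=cv2.cvtColor(c['image'],cv2.COLOR_RGB2BGR)
v=cv2.resize(v[170:250,230:310],None,fx=7,fy=7,interpolation=2)
for z in (0,.01,.02,.03):
    u,w=proj(c,np.array(o['tcp_pos'])+[0,0,z]); print(u,w); cv2.circle(v,(round((u-230+.5)*7)+60,round((w-170+.5)*7)),2,(0,0,255),-1)
cv2.imwrite('pics/zoom.png',v)
```

```text
270.0004185058905 217.2557127006879
269.9612699796631 214.3709328889927
269.92165006203874 211.45141714937154
269.8815501873395 208.49653429344633
```

View pics/zoom.png

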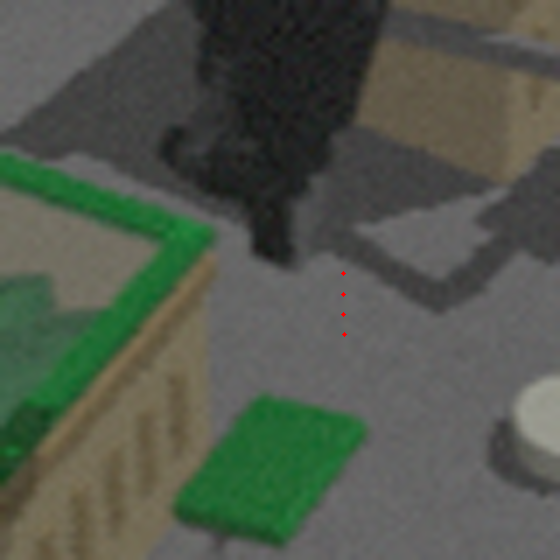

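Run:
```python
from h import *
o=env.observe();print(o['tcp_pos'],o['joint_pos'],o['time'])
a=env.camera('top');b=env.camera('side')
P=lambda c:np.diag([K(c),K(c),1])@np.c_[c['R'],c['t']]
n=lambda c,u,v:np.array([u-c['cx'],v-c['cy']],float)
X=cv2.triangulatePoints(P(a),P(b),n(a,210.7,233.3),n(b,268.5,207.5)).ravel();print(X[:3]/X[3])
for z in (.14,.16,.18,.2,.22,.25): print(z,at_z(a,210.7,233.3,z)[:2],at_z(b,268.5,207.5,z)[:2])
v=cv2.cvtColor(a['image'],cv2.COLOR_RGB2BGR)
cv2.imwrite('pics/zoomt.png',cv2.resize(v[200:270,160:240],None,fx=8,fy=8,interpolation=2))
cv2.imwrite('pics/fulls.png',cv2.cvtColor(b['image'],cv2.COLOR_RGB2BGR))
```

```text
[0.46509625 0.16746231 0.18000897] [3.21520125e-01 2.49742861e-01 1.92095792e+00 2.20992081e-05
 9.75205850e-01 1.71182490e+00] 3.225
[0.48692769 0.13594922 0.17496041]
0.14 [0.48273019 0.13625592] [0.51840957 0.10938063]
0.16 [0.48200323 0.13385285] [0.50403108 0.12658131]
0.18 [0.48127628 0.13144978] [0.4896526  0.14378199]
0.2 [0.48054932 0.1290467 ] [0.47527411 0.16098267]
0.22 [0.47982236 0.12664363] [0.46089563 0.17818335]
0.25 [0.47873193 0.12303902] [0.4393279  0.20398437]
```

View pics/zoomt.png

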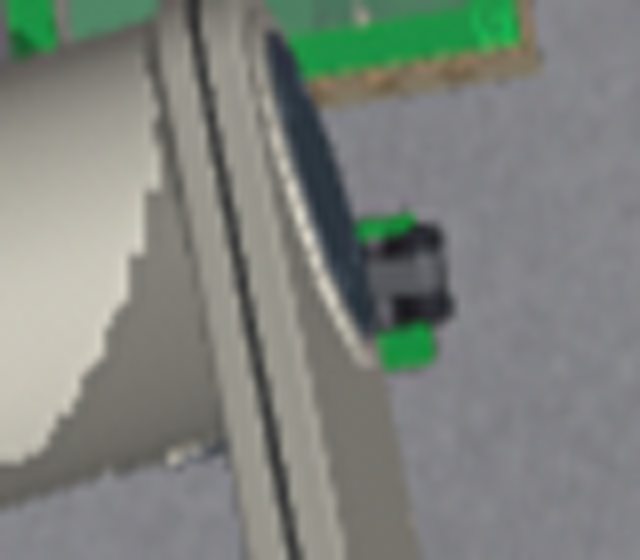

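View pics/fulls.png

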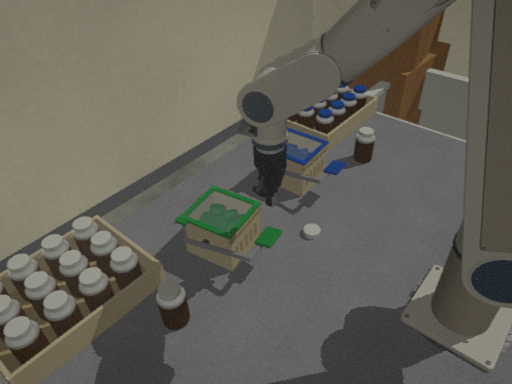

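Run:
```python
from h import *
b=env.camera('side'); w=b['image'][180:240,235:305]
w=cv2.bilateralFilter(w,5,25,3).astype(float)
w=np.clip((w-40)*2.2,0,255).astype(np.uint8)
cv2.imwrite('pics/enh.png',cv2.resize(w[...,::-1],None,fx=9,fy=9,interpolation=0))
o=env.observe();print(o['tcp_pos'],o['time'],proj(b,o['tcp_pos']))
```

```text
[0.46725776 0.16569495 0.18277215] 3.375 (np.float64(269.8440703821063), np.float64(214.80191696280758))
```

View pics/enh.png

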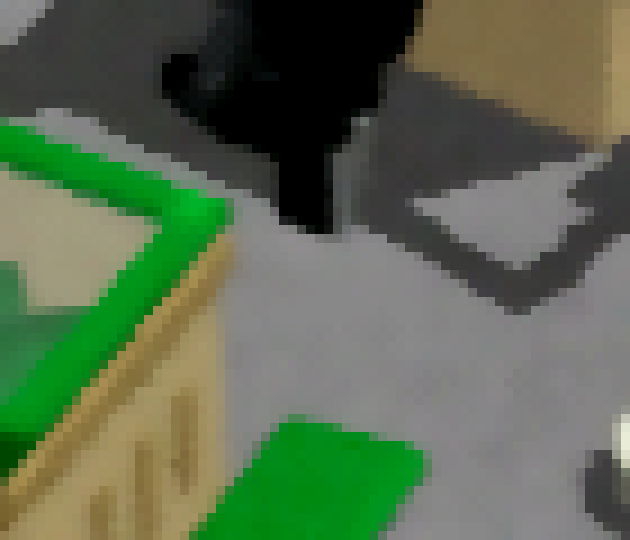

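Emit:
move_arm(
  commands=[
    [1,0,0,-2,0,0,0],
    [1,0,0,-4,0,0,0],
    [1,0,0,-5,0,0,0],
    [1,0,0,-5,0,0,0],
  ],
)

```text
time: 3.88
tcp_pos: [0.4669, 0.1654, 0.1323]
ee_rot: [[0.985, 0.175, 0.0], [0.175, -0.985, -0.0], [0.0, 0.0, -1.0]]
contact_force: [1.1, 0.1, 0.7]
grip_width: 0.0001
```

```bash
cat > look.py <<'E'
from h import *
import sys
n=sys.argv[1]
b=env.camera('side'); w=b['image'][150:260,180:310].copy()
o=env.observe();print(o['tcp_pos'],o['time'],o['contact_force'])
v=cv2.resize(w[...,::-1],None,fx=5,fy=5,interpolation=2)
u,r=proj(b,o['tcp_pos']);print(u,r); cv2.circle(v,(round((u-180+.5)*5),round((r-150+.5)*5)),3,(0,0,255),-1)
cv2.imwrite(f'pics/{n}.png',v)
E
python3 look.py s2
```

```text
[0.46726632 0.16571662 0.13269439] 3.925 [ 0.35263616 -0.11665704 -1.28354538]
270.0300002090518 228.8127028743892
```

View pics/s2.png

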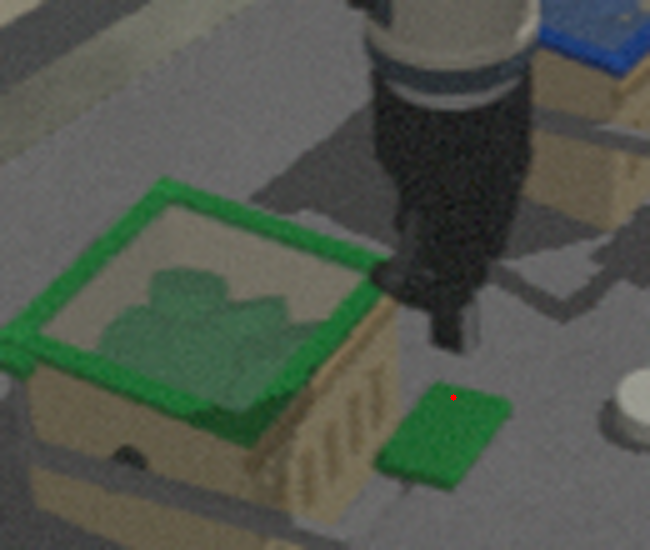

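Emit:
move_arm(
  commands=[
    [1,0,0,-1,0,0,0],
    [1,0,0,-2,0,0,0],
    [1,0,0,-2.3,0,0,0],
    [1,0,0,-2.6,0,0,0],
  ],
)

```text
time: 4.42
tcp_pos: [0.4667, 0.1662, 0.1057]
ee_rot: [[0.984, 0.176, -0.0], [0.176, -0.984, -0.0], [-0.0, 0.0, -1.0]]
contact_force: [0.4, 0.7, 0.3]
grip_width: 0.0001
```

```bash
python3 look.py s3
```

```text
[0.46652076 0.16610698 0.10546436] 4.475 [-0.40938091  0.81803642 -0.02262706]
270.25529655389226 236.30261753713296
```

View pics/s3.png

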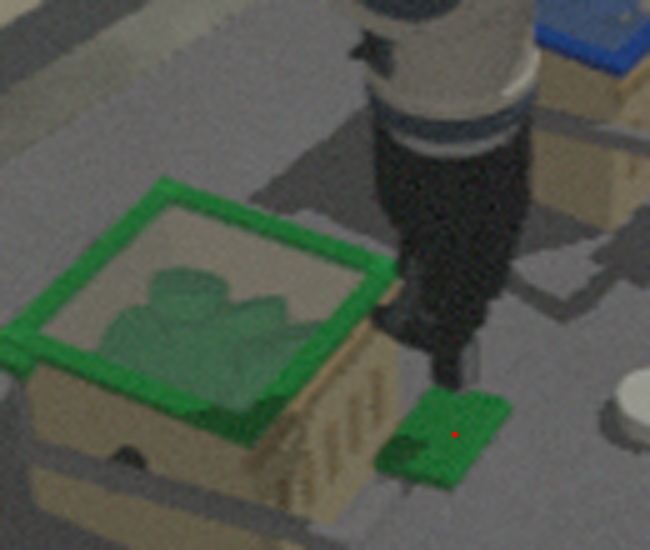

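Run:
```python
from h import *
a=env.camera('top'); b=env.camera('side')
# light dir from blue lid
L=at_z(a,306,136,.137); S=at_z(a,268,130,0); d=(S-L)[:2]/.137; print('shadow per height',d)
for p in [(405,450),(425,440),(392,455),(415,437)]:
    X=at_z(b,180+p[0]/5-.5,150+p[1]/5-.5,.111); print(p,X[:2].round(3))
tip=(180+455/5-.5,150+388/5-.5)
for z in (.105,.115,.125,.135,.145):
    X=at_z(b,*tip,z); print(z,X[:2].round(3),'shadow on pad',(X[:2]+d*(z-.111)).round(3))
```

```text
shadow per height [0.39507169 0.70074309]
(405, 450) [0.476 0.195]
(425, 440) [0.472 0.183]
(392, 455) [0.479 0.202]
(415, 437) [0.478 0.185]
0.105 [0.488 0.138] shadow on pad [0.486 0.134]
0.115 [0.482 0.146] shadow on pad [0.483 0.149]
0.125 [0.475 0.154] shadow on pad [0.481 0.164]
0.135 [0.469 0.162] shadow on pad [0.478 0.179]
0.145 [0.462 0.17 ] shadow on pad [0.476 0.193]
```

The fingertips' image and their shadow on the pad both put them at about z = 0.135, with xy on the pad. That is about 30 mm above the reported TCP. There is no contact force, which agrees. I'll therefore descend by force and sight rather than by the reported z.

Emit:
move_arm(
  commands=[
    [1,0,0,-0.8,0,0,0],
    [1,0,0,-1.6,0,0,0],
    [1,0,0,-2,0,0,0],
  ],
)

```text
time: 4.95
tcp_pos: [0.4663, 0.166, 0.0852]
ee_rot: [[0.984, 0.176, -0.001], [0.176, -0.984, -0.0], [-0.001, 0.0, -1.0]]
contact_force: [-0.3, 0.3, -0.2]
grip_width: 0.0001
```

Emit:
move_arm(
  commands=[
    [1,0,0,-0.4,0,0,0],
    [1,0,0,-0.8,0,0,0],
    [1,0,0,-1.2,0,0,0],
  ],
)

```text
time: 5.32
tcp_pos: [0.4668, 0.1661, 0.0739]
ee_rot: [[0.984, 0.176, 0.0], [0.176, -0.984, 0.0], [0.0, -0.0, -1.0]]
contact_force: [-1.7, -0.6, 3.5]
grip_width: 0.0002
```

```bash
python3 look.py s4
```

```text
[0.46658003 0.16609615 0.07350384] 5.375 [0.03720305 0.13856179 2.31550385]
270.35311428517264 244.55572880822353
```

View pics/s4.png

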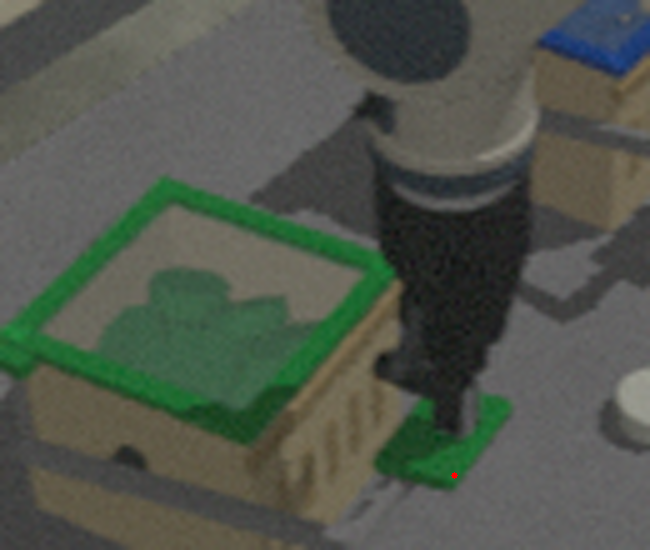

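Emit:
move_arm(
  commands=[
    [1,0,0,-0.5,0,0,0],
    [1,0,0,-1,0,0,0],
    [1,0,0,-1.5,0,0,0],
    [1,0,0,-2,0,0,0],
    [1,0,0,-2.5,0,0,0],
  ],
)

```text
time: 6.0
tcp_pos: [0.4665, 0.166, 0.0486]
ee_rot: [[0.984, 0.176, -0.001], [0.176, -0.984, -0.0], [-0.001, 0.0, -1.0]]
contact_force: [-1.5, -0.2, 3.3]
grip_width: -0.0001
```

```bash
python3 look.py s5
```

```text
[0.46643522 0.16601262 0.04813253] 6.05 [-0.46242582 -0.95403078  1.04705072]
270.4994549987015 250.91681276226595
```

View pics/s5.png

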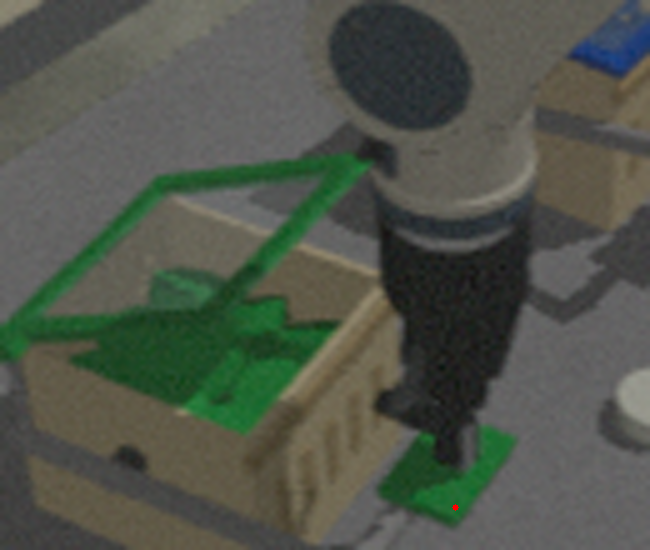

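Emit:
move_arm(
  commands=[
    [1,0,0,-0.5,0,0,0],
    [1,0,0,-1,0,0,0],
    [1,0,0,-1.5,0,0,0],
    [1,0,0,-1.9,0,0,0],
    [1,0,0,-2.2,0,0,0],
  ],
)

```text
time: 6.68
tcp_pos: [0.4673, 0.1663, 0.0269]
ee_rot: [[0.984, 0.176, 0.001], [0.176, -0.984, 0.0], [0.001, -0.0, -1.0]]
contact_force: [-0.3, -1.0, 3.1]
grip_width: -0.0002
```

Emit:
move_arm(
  commands=[
    [1,0,0,-0.2,0,0,0],
    [1,0,0,-0.3,0,0,0],
  ],
)

```text
time: 6.92
tcp_pos: [0.4675, 0.1663, 0.0241]
ee_rot: [[0.984, 0.176, 0.001], [0.176, -0.984, 0.0], [0.001, -0.0, -1.0]]
contact_force: [1.1, -0.6, 2.9]
grip_width: 0.0001
```

```bash
python3 look.py s6
```

```text
[0.467465   0.16631425 0.02409507] 6.975 [ 1.71905292 -0.31815746  3.01400002]
270.224277148951 256.6639453958852
```

View pics/s6.png

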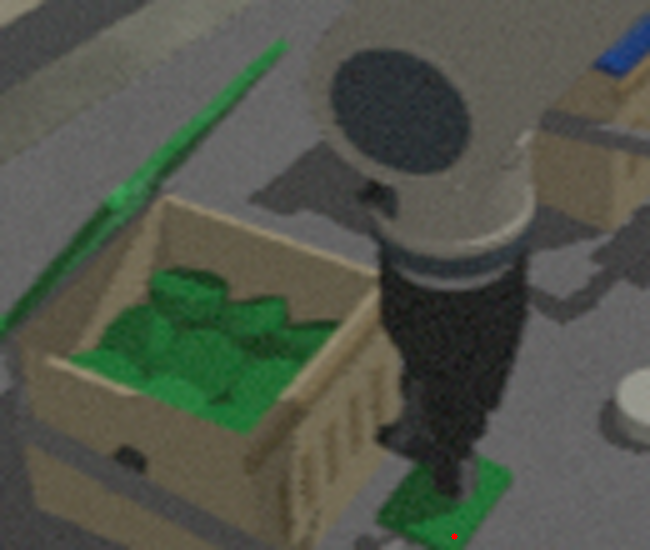

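Emit:
move_arm(
  commands=[
    [1,0,0,-0.2,0,0,0],
    [1,0,0,-0.3,0,0,0],
  ],
)

```text
time: 7.22
tcp_pos: [0.4672, 0.1663, 0.0211]
ee_rot: [[0.984, 0.176, 0.001], [0.176, -0.984, 0.0], [0.001, -0.0, -1.0]]
contact_force: [2.2, 0.7, 2.3]
grip_width: 0.0001
```

Emit:
move_arm(
  commands=[
    [1,0,0,-0.1,0,0,0],
    [1,0,0,-0.2,0,0,0],
  ],
)

```text
time: 7.48
tcp_pos: [0.467, 0.1663, 0.0193]
ee_rot: [[0.984, 0.176, 0.001], [0.176, -0.984, 0.0], [0.001, -0.0, -1.0]]
contact_force: [-1.0, -1.2, 15.3]
grip_width: 0.0002
```

Emit:
move_arm(
  commands=[
    [1,0,0,0,0,0,0],
    [1,0,0,0,0,0,0],
  ],
)

```text
time: 7.72
tcp_pos: [0.467, 0.1663, 0.0195]
ee_rot: [[0.984, 0.176, 0.001], [0.176, -0.984, 0.0], [0.001, -0.0, -1.0]]
contact_force: [0.1, -0.1, 9.7]
grip_width: -0.0002
```

```bash
python3 look.py s7
python3 - <<'E'
from h import *
b=env.camera('side');v=b['image'][...,::-1].copy()
yaw=np.radians(10);ux=np.array([np.cos(yaw),np.sin(yaw),0]);uy=np.array([-np.sin(yaw),np.cos(yaw),0])
O=np.array([.472,.169,0])+.153*ux
for th,col in((1.02,(0,0,255)),(.9,(255,0,0))):
  for s in(-.077,.077):
    for r in(0,.083,.166):
      X=O+.08*ux+s*uy+[0,0,.132]-r*np.cos(th)*ux+[0,0,r*np.sin(th)]
      u,w=proj(b,X); cv2.circle(v,(round(u),round(w)),1,col,-1)
cv2.imwrite('pics/lid.png',cv2.resize(v[120:270,150:310],None,fx=4,fy=4))
E
```

```text
[0.46701847 0.16627577 0.01950907] 7.775 [0.16000401 0.31432946 9.64701278]
270.37236640626134 257.83208894596385
```

View pics/lid.png

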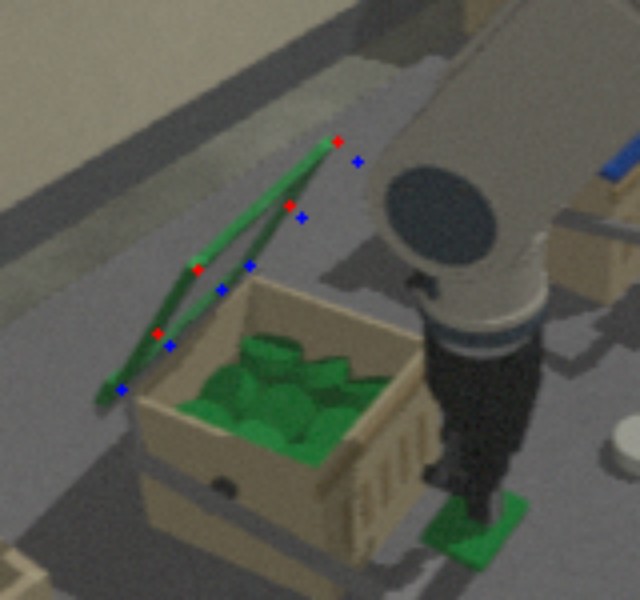

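The lid matches the 1.02 rad model points (red) and the force shows the lever on its stop, so it is fully open. I'll hold it there.

Emit:
move_arm(
  commands=[
    [1,0,0,0,0,0,0],
    [1,0,0,0,0,0,0],
    [1,0,0,0,0,0,0],
    [1,0,0,0,0,0,0],
    [1,0,0,0,0,0,0],
  ],
)

```text
time: 8.45
tcp_pos: [0.467, 0.1663, 0.0195]
ee_rot: [[0.984, 0.176, 0.001], [0.176, -0.984, 0.0], [0.001, -0.0, -1.0]]
contact_force: [0.7, -0.8, 8.7]
grip_width: -0.0003
```

Emit:
move_arm(
  commands=[
    [1,0,0,0,0,0,0],
    [1,0,0,0,0,0,0],
    [1,0,0,0,0,0,0],
    [1,0,0,0,0,0,0],
    [1,0,0,0,0,0,0],
  ],
)

```text
time: 9.07
tcp_pos: [0.467, 0.1662, 0.0195]
ee_rot: [[0.984, 0.176, 0.001], [0.176, -0.984, 0.0], [0.001, -0.0, -1.0]]
contact_force: [-0.2, -0.1, 8.9]
grip_width: 0.0
```

Emit:
move_arm(
  commands=[
    [1,0,0,0,0,0,0],
    [1,0,0,0,0,0,0],
    [1,0,0,0,0,0,0],
    [1,0,0,0,0,0,0],
    [1,0,0,0,0,0,0],
  ],
)

```text
time: 9.7
tcp_pos: [0.467, 0.1663, 0.0195]
ee_rot: [[0.984, 0.176, 0.001], [0.176, -0.984, 0.0], [0.001, -0.0, -1.0]]
contact_force: [0.2, 0.1, 9.1]
grip_width: -0.0003
```

Emit:
move_arm(
  commands=[
    [1,0,0,0,0,0,0],
    [1,0,0,0,0,0,0],
    [1,0,0,0,0,0,0],
    [1,0,0,0,0,0,0],
    [1,0,0,0,0,0,0],
  ],
)

```text
time: 10.32
tcp_pos: [0.467, 0.1663, 0.0195]
ee_rot: [[0.984, 0.176, 0.001], [0.176, -0.984, 0.0], [0.001, -0.0, -1.0]]
contact_force: [1.4, 0.3, 9.1]
grip_width: -0.0004
```

Emit:
move_arm(
  commands=[
    [1,0,0,0,0,0,0],
    [1,0,0,0,0,0,0],
    [1,0,0,0.1,0,0,0],
    [1,0,0,0.3,0,0,0],
    [1,0,0,0.5,0,0,0],
  ],
)

```text
time: 10.95
tcp_pos: [0.4663, 0.1661, 0.024]
ee_rot: [[0.984, 0.176, -0.001], [0.176, -0.984, -0.0], [-0.001, 0.0, -1.0]]
contact_force: [0.4, 0.2, 2.3]
grip_width: -0.0001
```

Emit:
move_arm(
  commands=[
    [1,0,0,0.25,0,0,0],
    [1,0,0,0.5,0,0,0],
    [1,0,0,0.75,0,0,0],
    [1,0,0,1,0,0,0],
    [1,0,0,1.25,0,0,0],
  ],
)

```text
time: 11.58
tcp_pos: [0.4662, 0.1659, 0.0365]
ee_rot: [[0.984, 0.176, -0.001], [0.176, -0.984, -0.0], [-0.001, 0.0, -1.0]]
contact_force: [-2.0, -0.3, 2.8]
grip_width: 0.0001
```

Emit:
move_arm(
  commands=[
    [1,0,0,0.25,0,0,0],
    [1,0,0,0.5,0,0,0],
    [1,0,0,0.75,0,0,0],
    [1,0,0,1,0,0,0],
    [1,0,0,1.25,0,0,0],
  ],
)

```text
time: 12.2
tcp_pos: [0.467, 0.1661, 0.0492]
ee_rot: [[0.984, 0.176, 0.0], [0.176, -0.984, 0.0], [0.0, 0.0, -1.0]]
contact_force: [-2.0, -1.7, 1.7]
grip_width: 0.0001
```

Emit:
move_arm(
  commands=[
    [1,0,0,0.25,0,0,0],
    [1,0,0,0.5,0,0,0],
    [1,0,0,0.75,0,0,0],
    [1,0,0,1,0,0,0],
    [1,0,0,1.2,0,0,0],
  ],
)

```text
time: 12.82
tcp_pos: [0.4676, 0.1664, 0.0614]
ee_rot: [[0.984, 0.176, 0.002], [0.176, -0.984, 0.001], [0.002, -0.0, -1.0]]
contact_force: [2.5, 0.5, 2.4]
grip_width: 0.0003
```

```bash
python3 look.py s8
```

```text
[0.46759089 0.16646329 0.06160511] 12.875 [ 2.29105869 -0.43236119  3.39315652]
270.0228107347477 247.46420170466672
```

View pics/s8.png

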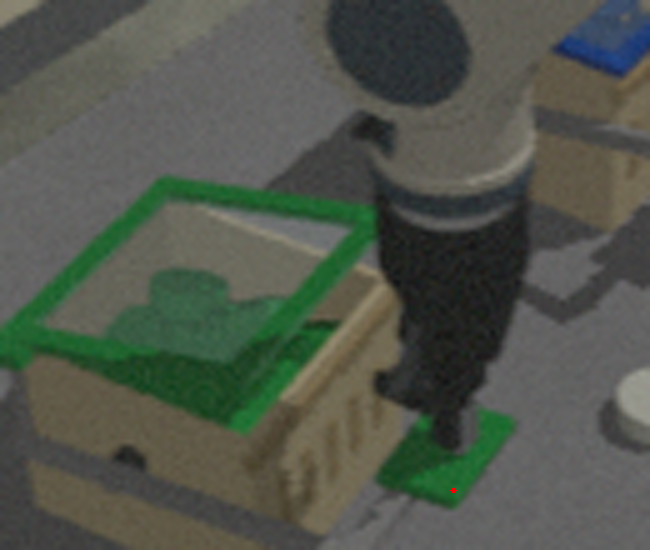

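The lid is following the fingertips down. I'll keep going, slower near closure.

Emit:
move_arm(
  commands=[
    [1,0,0,0.2,0,0,0],
    [1,0,0,0.4,0,0,0],
    [1,0,0,0.6,0,0,0],
    [1,0,0,0.8,0,0,0],
    [1,0,0,1,0,0,0],
  ],
)

```text
time: 13.5
tcp_pos: [0.4667, 0.1661, 0.0711]
ee_rot: [[0.984, 0.176, -0.0], [0.176, -0.984, 0.0], [-0.0, -0.0, -1.0]]
contact_force: [2.6, 0.7, 1.9]
grip_width: -0.0
```

Emit:
move_arm(
  commands=[
    [1,0,0,0.2,0,0,0],
    [1,0,0,0.4,0,0,0],
    [1,0,0,0.6,0,0,0],
    [1,0,0,0.8,0,0,0],
    [1,0,0,1,0,0,0],
  ],
)

```text
time: 14.12
tcp_pos: [0.4663, 0.166, 0.081]
ee_rot: [[0.984, 0.176, -0.001], [0.176, -0.984, -0.0], [-0.001, 0.0, -1.0]]
contact_force: [0.3, 0.4, -0.1]
grip_width: 0.0
```

```bash
python3 look.py s9
```

```text
[0.46661595 0.16608596 0.08123175] 14.175 [-0.09485457 -0.54056306 -0.2773987 ]
270.31835763288404 242.57613663059033
```

View pics/s9.png

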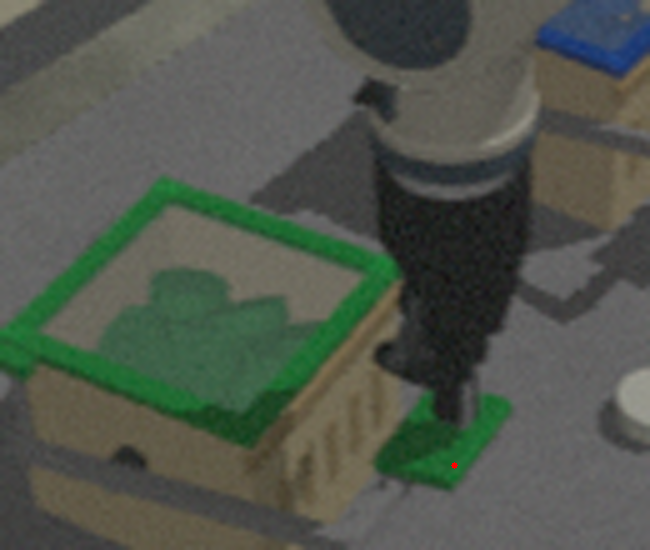

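The lid is shut and the force is zero. Now I'll move clear.

Emit:
move_arm(
  commands=[
    [1,0,0,0.4,0,0,0],
    [1,0,0,1.5,0,0,0],
    [1,0,0,4,0,0,0],
    [1,0,0,8,0,0,0],
    [1,-1,0,12,0,0,0],
  ],
)

```text
time: 14.8
tcp_pos: [0.457, 0.1662, 0.2029]
ee_rot: [[0.984, 0.176, 0.001], [0.176, -0.984, 0.0], [0.001, -0.0, -1.0]]
contact_force: [-0.3, -0.1, 0.3]
grip_width: -0.0003
```

Emit:
move_arm(
  commands=[
    [1,-1,-3,2,0,0,0],
    [1,-2,-7,4,0,0,0],
    [1,-2,-10,4,0,0,0],
    [1,-2,-12,4,0,0,0],
    [1,-2,-12,4,0,0,0],
  ],
)

```text
time: 15.42
tcp_pos: [0.4367, 0.0453, 0.2418]
ee_rot: [[0.985, 0.174, 0.001], [0.174, -0.985, 0.0], [0.001, 0.0, -1.0]]
contact_force: [-1.2, -0.3, -0.4]
grip_width: 0.0001
```

Emit:
move_arm(
  commands=[
    [1,0,0,0,0,0,0],
    [1,0,0,0,0,0,0],
    [1,0,0,0,0,0,0],
  ],
)

```text
time: 15.8
tcp_pos: [0.4367, 0.0467, 0.241]
ee_rot: [[0.984, 0.177, -0.0], [0.177, -0.984, 0.0], [-0.0, -0.0, -1.0]]
contact_force: [0.3, 1.0, 0.8]
grip_width: 0.0001
```

Run:
```python
from h import *
a=shot('top','topf');b=shot('side','sidef')
o=env.observe();print(o['time'],o['tcp_pos'],o['contact_force'],abs(np.array(o['qd'])).max())
```

```text
15.9 [0.43670224 0.04652649 0.24094362] [-0.32087594 -0.26917705  0.01832987] 0.002274710803186899
```

View pics/topf.png

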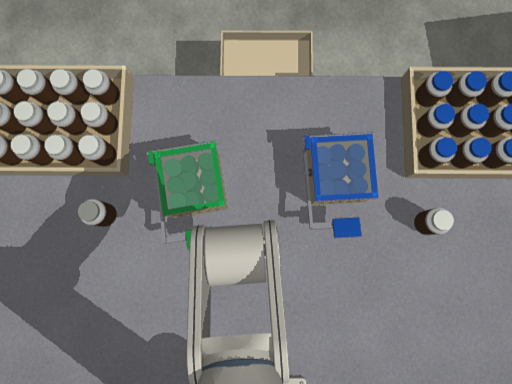

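View pics/sidef.png

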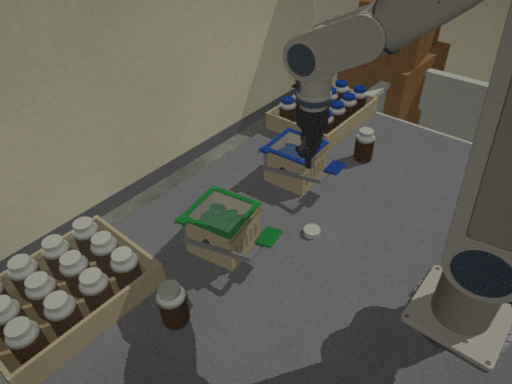

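Both lids are shut, and the pad is back up at (268, 237) in the side view. The jars are at (174, 304) and (365, 145) and the cap at (311, 231), all where they started. The arm is clear and still, so I'll hand in.

```bash
python3 -c "
from rig import env
print(env.finish_job())"
```

```text
the job is handed in; nothing more can be done
None
```

The green lid was opened fully, held open for about three seconds, let down gently, and is shut again. I handed the job in at about 16 s.

- **Opening:** I pressed the green pad down with shut fingertips until it reached its stop, where the force jumped from about 3 N to 15 N and settled at 9 N. The lid in the side image matched the model at 1.02 rad.
- **Holding:** It stayed fully open for about 3.1 s.
- **Closing:** I let the pad rise at 16–20 mm/s. The lid was still following the fingertips in the picture 14 mm below closure, and the force was zero once it shut.
- **Final check:** Both lids were shut, the green pad was up, the jars and loose cap looked unmoved, and the arm was standing clear and still with no contact force.

**Disagreement:** In the side picture the fingertips appeared about 30 mm above the reported tool position. Their shadow on the pad put them at the same height. Contact came at a reported height of about 0.075 m instead of 0.111 m. I did not find the cause, so I pressed by force and pictures rather than by the reported height.

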